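Tap the glaze jars shut

TASK

Close up the three stoneware glaze jars on the bench: with the fingertips, tap the stopper of each down until it is fully home, first the square jar, then the tall round jar, and last the low wide jar. Tap lightly; lift nothing, and leave the jars and everything else standing where they are.

Things in the scene. Friction and masses are not known exactly. Their poses are not given: they have to be found in the camera images.
- square_jar: square jar: stoneware, square body 86 x 86 mm and 82 mm high, round mouth 100 mm above the bench, top of its stopper 132 mm above the bench at joint 0; loose, 0.7 to 1 kg, stands on the bench; origin at the centre of its underside, z up, x and y square to its sides
- square_top (a point): centre of the flat top of the square jar's stopper, a wooden disc 44 mm in diameter and 10 mm thick with a cork plug below and a round rubber button, 34 mm in diameter and 8 mm high, on top; the point is on the button and goes down with it. The button is springy: it gives about 1 mm while the stopper slides, then once the stopper is home 1 mm more for every 1.8 N, up to 7 mm in all, and springs back when let go
- square_stopper (a joint): how far this stopper has been pushed down, m: starts at 0 to 0.003, 0.014 is fully home, with the wooden disc resting on the jar's mouth; a stiff sliding fit that takes about 3 to 4 N, stays wherever it is left and meets a firm stop at 0.014 (the button above it cushions the finger; its give is not counted here)
- tall_jar: tall round jar: stoneware, body 80 mm in diameter, round mouth 122 mm above the bench, top of its stopper 154 mm above the bench at joint 0; loose, 0.7 to 1 kg, stands on the bench; origin at the centre of its underside, z up
- tall_top (a point): centre of the flat top of the tall round jar's stopper, a wooden disc 44 mm in diameter and 10 mm thick with a cork plug below and a round rubber button, 34 mm in diameter and 8 mm high, on top; the point is on the button and goes down with it. The button is springy: it gives about 1 mm while the stopper slides, then once the stopper is home 1 mm more for every 1.8 N, up to 7 mm in all, and springs back when let go
- tall_stopper (a joint): how far this stopper has been pushed down, m: starts at 0 to 0.003, 0.014 is fully home, with the wooden disc resting on the jar's mouth; a stiff sliding fit that takes about 3 to 4 N, stays wherever it is left and meets a firm stop at 0.014 (the button above it cushions the finger; its give is not counted here)
- low_jar: low wide jar: stoneware, squat round body 120 mm in diameter, round mouth 70 mm above the bench, top of its stopper 102 mm above the bench at joint 0; loose, 0.7 to 1 kg, stands on the bench; origin at the centre of its underside, z up
- low_top (a point): centre of the flat top of the low wide jar's stopper, a wooden disc 44 mm in diameter and 10 mm thick with a cork plug below and a round rubber button, 34 mm in diameter and 8 mm high, on top; the point is on the button and goes down with it. The button is springy: it gives about 1 mm while the stopper slides, then once the stopper is home 1 mm more for every 1.8 N, up to 7 mm in all, and springs back when let go
- low_stopper (a joint): how far this stopper has been pushed down, m: starts at 0 to 0.003, 0.014 is fully home, with the wooden disc resting on the jar's mouth; a stiff sliding fit that takes about 3 to 4 N, stays wherever it is left and meets a firm stop at 0.014 (the button above it cushions the finger; its give is not counted here)
- brush_pot: bystander: terracotta pot 80 mm wide and 85 mm high with paint brushes standing up to about 190 mm above the bench; origin at the centre of its underside
- bowl: bystander: small white bowl, 100 mm wide, 45 mm high; origin at the centre of its underside
- bud_vase: bystander: small terracotta vase, 64 mm wide, 85 mm high; origin at the centre of its underside
- scraper: bystander: spatula 200 mm long lying flat; origin under its middle, x along it
Not all that is in view belongs to the job. What is shaped like the tall_jar but purple, red or turquoise is not meant.

How it is judged (in metres and radians):
On the way, in this order (a step that is already met when the one before it is completed fails the run):
1. the square jar's stopper is home while the other two still stand proud (value of joint square_stopper above 0.011 m and value of joint each of tall_stopper, low_stopper below 0.006 m), for 0.1 s.
2. then the tall round jar's stopper is home while the low one still stands proud (value of joint each of square_stopper, tall_stopper above 0.011 m and value of joint low_stopper below 0.006 m), for 0.1 s.
3. then the low wide jar's stopper is home (value of joint each of square_stopper, tall_stopper, low_stopper above 0.011 m), for 0.1 s.
At the end, for the whole second after the job is handed in: All three stoppers are pushed in at least 11 of their 14 mm; the three jars stand upright (within 0.08 rad) and at rest within 30 mm of where they were, and the brush pot, bowl, vase and spatula are within 30 mm of where they were (all of step 3 and angle between each of square_jar, tall_jar, low_jar's own z axis and vertical below 0.08 rad and distance of each of square_jar, tall_jar, low_jar, brush_pot, bowl, bud_vase, scraper from where it was at the start of the episode below 0.03 m and linear speed of each of square_jar, tall_jar, low_jar below 0.02 m/s); the robot touches nothing.
It fails at once if a jar or its stopper is struck or pressed with more than 25 N (contact force between any of the fingers, the arm and square_jar above 25 N or contact force between any of the fingers, the arm and tall_jar above 25 N or contact force between any of the fingers, the arm and low_jar above 25 N).
It fails at once if a jar or a bystander is lifted more than 15 mm off the bench (height (world z) of any of square_jar, tall_jar, low_jar, brush_pot, bowl, bud_vase, scraper above 0.015 m).
It fails at once if a jar is tipped or shoved away (angle between any of square_jar, tall_jar, low_jar's own z axis and vertical above 0.35 rad or distance of any of square_jar, tall_jar, low_jar from where it was at the start of the episode above 0.05 m).
It fails at once if a bystander is moved by more than 30 mm (distance of any of brush_pot, bowl, bud_vase, scraper from where it was at the start of the episode above 0.03 m).
It also fails if it takes over 48 s, if anything falls off the work surface, if the arm or the gripper's body presses on something with over 40 N, if the wrist force passes 120 N, or if a joint passes its speed limit or range.

ROBOT

A 6-joint arm with a two-finger parallel gripper is mounted at the origin on the work surface. World frame = base frame: x ahead of the robot, y to its left, z up, the work surface at z = 0. Lengths are in mm, angles in rad, forces in N, time in s.
With the tool pointing down it reaches from about 275 to 1000 mm from the base axis. Payload 8.4 kg.
Tool frame: the origin (TCP) lies midway between the tips of the shut fingers; the grasp point (between the pads) lies grip_depth behind it (grip_depth is the distance from the TCP to the grasp point, in mm); z points along the fingers, y is the line along which they close (so a half turn about z gives the same grasp; the last joint's range is limited). The gripper opens to 85 mm and grips with 20 to 120 N. Pads are 22 mm wide; open, the fingers measure 114 mm over their backs; the gripper's body (76 mm by 85 mm) begins 54 mm behind the grasp point. The pads swing forward as they close: fully open they stand 13 mm farther back than shut.
Start: joints at [-1.158, 0.353, 1.633, -0, 1.155, -0.002], TCP at [251.878, -572.001, 231.281] pointing down, gripper open.
Joint ranges: [-2.63, 2.63], [-0.92, 2.1], [0.06, 2.66], [-1.3, 4.44], [0, 2.69], [-3.02, 3.02]. Speed limits (rad/s): [2.22, 2.22, 2.79, 3.14, 3.14, 3.14].

INTERFACE

Orientations are given as [roll, pitch, yaw] about the fixed x, y, z axes, in that order (R = Rz(yaw) Ry(pitch) Rx(roll)).
In Python, from rig import * gives the robot as it stands.
- The arm moves only by the shell command python3 -m creep 'ROWS' [FORCE]. ROWS is JSON, a list of rows, each an object of numbers: "x", "y", "z": the shift along the tool's x, y, z in mm; "rx", "ry", "rz": the turn, a rotation vector about the tool's x, y, z in rad; "hand": the finger opening in mm, from 0 to 85.4. A call has 1 to 20 rows; each row shifts and turns the commanded pose from where the row before left it, along the tool's axes as they then stand; what a row does not reach is not made up. A row lasts 1/8 s, in which the tool goes at most 62.5 mm and 10.7 degrees, less where a joint would pass 70% of its speed; a pose out of reach is approached as far as the arm can. A call with a gripper value outside its range is refused whole. The fingers move at their own pace and stop on an object; FORCE is the grip in N (left out, the last holds). Time passes only in rows, so rows that do not move let the fingers close. It gives the time, the measured TCP pose, the force, the opening and the grip force at its end, in the units of the state.
- sense(): the state, without advancing time (a new reading comes with each control period).
- grab_frame(name): name is "side" or "top"; returns the picture (400x640x3 uint8, red, green, blue); there is no depth.
- get_calibration(name): a dict with "K" (3x3 intrinsics, pixels), "k1" (the pictures are not rectified: a ray, as slopes to the right and down, at radius r is drawn at 1 + k1 r^2 times it, then the intrinsics apply), "R" (3x3) and "t" (3): a world point X has camera coordinates R X + t. Camera axes: x right, y down, z forward; pixel columns grow to the right and rows downward; lengths in mm; the calibration is good to about 2 mm. A picture is of the moment at which its call begins. get_calibration takes no time and is no camera call.
- sign_off(): hands the job in; it is judged then, once.
The state is a dict: "clock": time; "qpos": joint angles; "qvel": joint speeds; "joint_efforts": joint torques, N m; "eef_pos": TCP position; "tcp_rot": TCP orientation; "contact_force": force on the tool from outside, world axes, zero at the start; "wrist_torque": the same for the moment, N m; "opening": opening from 0.0 (shut) to 1.0 (fully open); "grasp_force": force on a finger pad.
Only numpy, scipy, OpenCV 4.12 (cv2) and the standard library are available. Lean on these libraries where they do the work, as an engineer would, in place of code of your own. Each camera call takes 0.05 s, during which the arm holds its last target. There are 200 camera calls.

## Working session

There is one attempt and no reset: what is moved stays moved. The work goes in short steps, Python scripts to look and compute and a shell command to move; the robot and the scene stay as the last step left them, time stands still between calls to the robot, and variables do not carry over. Pictures are saved under pics/ and viewed, at most 10 in all, crops included, and the job is handed in when it is done.

```bash
mkdir -p pics
cat > h.py <<'E'
from rig import *
import numpy as np, cv2
def cal(n):
    c=get_calibration(n); return np.array(c["K"],float),float(c["k1"]),np.array(c["R"],float),np.array(c["t"],float)
def ray(n,u,v):
    K,k1,R,t=cal(n)
    p=cv2.undistortPoints(np.array([[[u,v]]],float),K,np.array([k1,0,0,0,0.]))[0,0]
    return -R.T@t, R.T@np.array([p[0],p[1],1.])
def atz(n,u,v,z):
    o,d=ray(n,u,v); return o+d*(z-o[2])/d[2]
def proj(n,X):
    K,k1,R,t=cal(n)
    return cv2.projectPoints(np.array(X,float).reshape(-1,1,3),cv2.Rodrigues(R)[0],t,K,np.array([k1,0,0,0,0.]))[0][:,0]
E
python3 - <<'E'
from h import *
for n in("top","side"):
    f=grab_frame(n); cv2.imwrite(f"pics/{n}0.png",f[:,:,::-1]); o,d=ray(n,320,200); print(n,o,d)
s=sense();print(s["clock"],s["eef_pos"],s["tcp_rot"],s["contact_force"],grip_depth if 'grip_depth' in globals() else '')
E
```

```text
top [ 526.80518631  -21.92930335 1012.19073997] [ 0.11155095  0.02180576 -0.99356603]
side [263.68059011 803.60452318 864.40669036] [ 0.34615259 -0.69253858 -0.63313157]
0.1 [ 251.74184551 -571.6178262   230.63980838] [-3.14036787e+00  1.48476428e-05  4.14843363e-01] [ 0.1781864   0.01883302 -0.43416508] 18.700000000000003
```

View pics/top0.png

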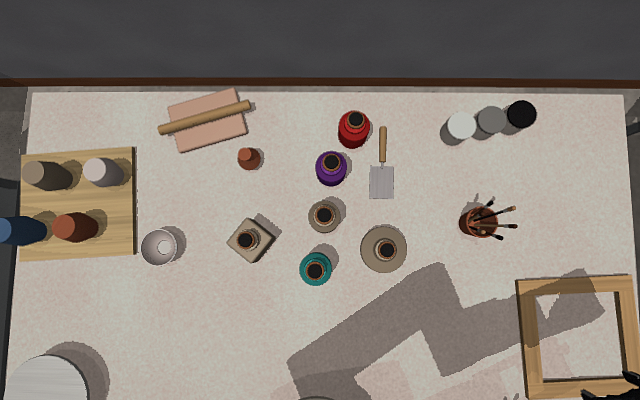

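View pics/side0.png

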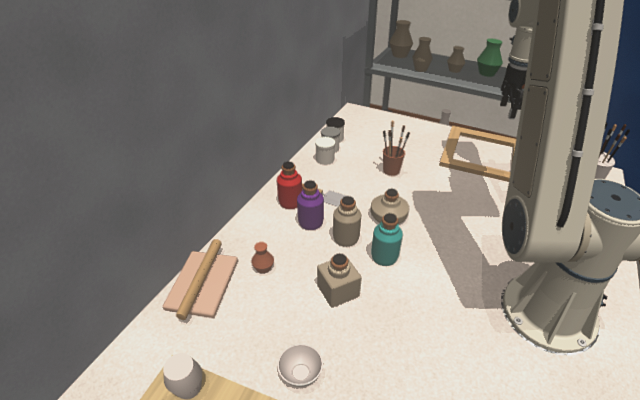

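The top view shows the square jar's stopper at about (245,239), the stoneware tall jar's at (324,215) and the low wide jar's at (385,249). The tall-jar lookalikes are red (356,119), purple (332,162) and turquoise (314,270). I choose the beige one at (324,215) and will check it in a close crop.

Run:
```python
from h import *
t=cv2.imread("pics/top0.png");s=cv2.imread("pics/side0.png")
a=cv2.resize(t[190:290,220:420],None,fx=4,fy=4,interpolation=cv2.INTER_CUBIC)
b=cv2.resize(s[180:310,310:420],None,fx=4,fy=4,interpolation=cv2.INTER_CUBIC)
cv2.imwrite("pics/ct.png",a);cv2.imwrite("pics/cs.png",b)
```

```text
(no output)
```

View pics/ct.png

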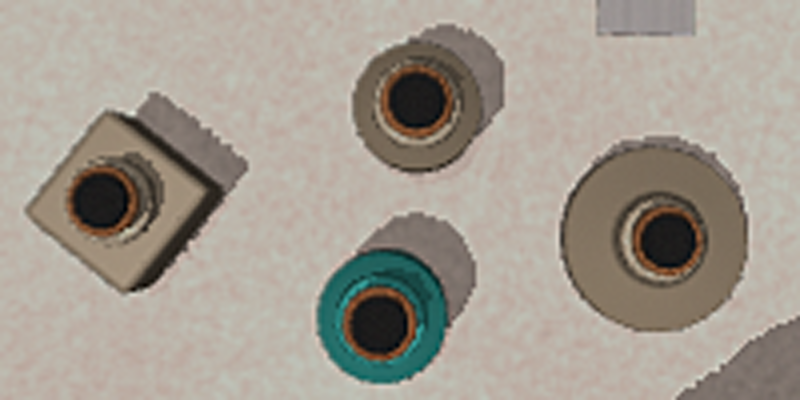

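View pics/cs.png

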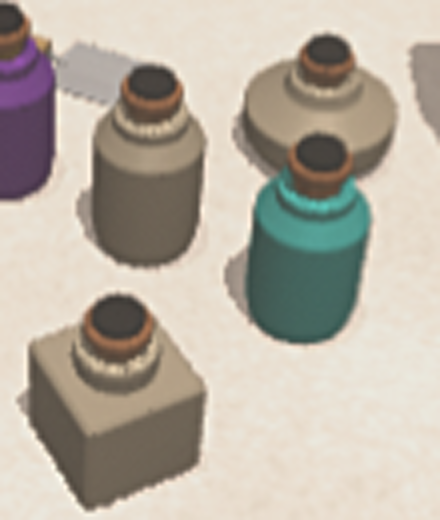

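The crops confirm the choice. In the top picture the button centres are square (245.4,239.7), tall (323.7,214.5) and low (386.5,249.7). In the side picture they are (340,259), (347.7,201.2) and (391.7,193.5).

Run:
```python
from h import *
T=cv2.imread("pics/top0.png");S=cv2.imread("pics/side0.png")
def cen(I,u,v):
    m=(I.max(2)<60).astype(np.uint8); 
    n,l,st,c=cv2.connectedComponentsWithStats(m,connectivity=4); k=l[int(v),int(u)]; return c[k],st[k,4]
for nm,a,b,z in(("sq",(245.4,239.7),(340,258),132),("tall",(323.7,214.5),(347.7,200),154),("low",(386.5,249.7),(391.7,193),102)):
    ca,na=cen(T,*a);cb,nb=cen(S,*b)
    A=ray("top",*ca);B=ray("side",*cb)
    d1,d2=A[1],B[1]
    s=np.linalg.lstsq(np.stack([d1,-d2],1),B[0]-A[0],rcond=None)[0]
    p,q=A[0]+s[0]*d1,B[0]+s[1]*d2
    print(nm,ca,na,cb,nb,"mid",((p+q)/2).round(1),"gap",np.linalg.norm(p-q).round(1),"nominal z",atz("top",*ca,z-1.5).round(1),atz("side",*cb,z-1.5).round(1))
# scene heights of obstacles
s=sense();print(s["eef_pos"],s["tcp_rot"])
```

```text
sq [244.76129032 239.69677419] 155 [315.74390893 200.58602591] 251680 mid [559.9 156.5 276.4] gap 68.3 nominal z [528.9 175.1 130.5] [674.5   8.5 130.5]
tall [323.88819876 214.61490683] 161 [315.74390893 200.58602591] 251680 mid [629.    4.8 140. ] gap 84.6 nominal z [589.3 -12.5 152.5] [662.2  32.3 152.5]
low [386.56578947 249.76973684] 152 [315.74390893 200.58602591] 251680 mid [ 605.6 -104.4   93.1] gap 228.0 nominal z [ 509.3 -165.1  100.5] [691.3 -24.  100.5]
[ 251.74184551 -571.6178262   230.63980838] [-3.14036787e+00  1.48476428e-05  4.14843363e-01]
```

Run:
```python
from h import *
for nm,a,b,z in(("sq",(244.76,239.7),(340,259),132),("tall",(323.89,214.6),(347.7,201.2),154),("low",(386.57,249.77),(391.7,193.5),102)):
    A=ray("top",*a);B=ray("side",*b)
    s=np.linalg.lstsq(np.stack([A[1],-B[1]],1),B[0]-A[0],rcond=None)[0]
    p,q=A[0]+s[0]*A[1],B[0]+s[1]*B[1]
    print(nm,"mid",((p+q)/2).round(1),"gap",np.linalg.norm(p-q).round(1),atz("top",*a,z-1.5).round(1),atz("side",*b,z-1.5).round(1))
```

```text
sq mid [526.6 175.7 124.3] gap 5.0 [528.9 175.1 130.5] [521.9 180.4 130.5]
tall mid [588.3 -13.  144.2] gap 3.5 [589.3 -12.5 152.5] [582.9  -3.9 152.5]
low mid [ 507.2 -167.4   90. ] gap 4.1 [ 509.3 -165.1  100.5] [ 502.  -155.   100.5]
```

```bash
python3 -m creep '[{"x":20,"y":-21,"hand":0},{"x":35,"y":-36},{"x":35,"y":-36},{"x":35,"y":-36},{"x":35,"y":-36},{"x":35,"y":-36},{"x":35,"y":-36},{"x":35,"y":-36},{"x":35,"y":-36},{"x":35,"y":-36},{"x":35,"y":-36},{"x":35,"y":-36},{"x":35,"y":-36},{"x":35,"y":-36},{"x":35,"y":-36},{"x":35,"y":-36},{"x":9,"y":-12},{"x":0},{"x":0}]' 20
python3 - <<'E'
from h import *
fs=[]
p=sense()["eef_pos"]
for n in("top","side"):
    f=grab_frame(n)[:,:,::-1].copy(); u,v=proj(n,p)[0]; print(n,u,v)
    x,y=int(u)-50,int(v)-40
    fs.append(cv2.resize(f[max(y,0):y+100,x:x+100],(400,400),interpolation=cv2.INTER_CUBIC)); print(x,y)
cv2.imwrite("pics/n1.png",np.hstack(fs)); print(p,sense()["tcp_rot"])
E
```

```text
top 600.3555852235772 382.86975706263286
550 342
side 504.8919719330428 115.32041469218835
454 75
[ 251.74184551 -571.6178262   230.63980838] [-3.14076251e+00 -3.07283778e-06  4.14801271e-01]schema error: expected keys x, y, z, rx, ry, rz, hand
```

View pics/n1.png

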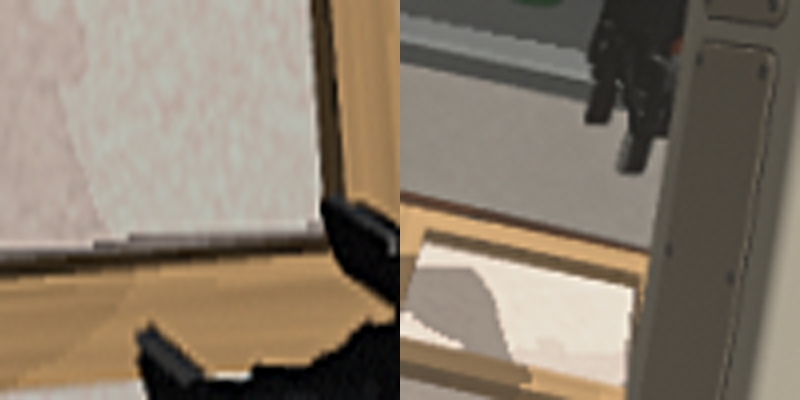

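The move was refused because every row needs all seven keys, so the arm is still at the start. The view only shows the open fingertips near their projected position. I will resend with full rows.

```bash
python3 -m creep '[{"x":20,"y":-21,"z":0,"rx":0,"ry":0,"rz":0,"hand":0},{"x":35,"y":-36,"z":0,"rx":0,"ry":0,"rz":0,"hand":0},{"x":35,"y":-36,"z":0,"rx":0,"ry":0,"rz":0,"hand":0},{"x":35,"y":-36,"z":0,"rx":0,"ry":0,"rz":0,"hand":0},{"x":35,"y":-36,"z":0,"rx":0,"ry":0,"rz":0,"hand":0},{"x":35,"y":-36,"z":0,"rx":0,"ry":0,"rz":0,"hand":0},{"x":35,"y":-36,"z":0,"rx":0,"ry":0,"rz":0,"hand":0},{"x":35,"y":-36,"z":0,"rx":0,"ry":0,"rz":0,"hand":0},{"x":35,"y":-36,"z":0,"rx":0,"ry":0,"rz":0,"hand":0},{"x":35,"y":-36,"z":0,"rx":0,"ry":0,"rz":0,"hand":0},{"x":35,"y":-36,"z":0,"rx":0,"ry":0,"rz":0,"hand":0},{"x":35,"y":-36,"z":0,"rx":0,"ry":0,"rz":0,"hand":0},{"x":35,"y":-36,"z":0,"rx":0,"ry":0,"rz":0,"hand":0},{"x":35,"y":-36,"z":0,"rx":0,"ry":0,"rz":0,"hand":0},{"x":35,"y":-36,"z":0,"rx":0,"ry":0,"rz":0,"hand":0},{"x":35,"y":-36,"z":0,"rx":0,"ry":0,"rz":0,"hand":0},{"x":9,"y":-12,"z":0,"rx":0,"ry":0,"rz":0,"hand":0},{"x":0,"y":0,"z":0,"rx":0,"ry":0,"rz":0,"hand":0}]' 20
python3 - <<'E'
from h import *
s=sense();print(s)
E
```

```text
clock: 2.45
eef_pos: [527.6, 175.9, 230.9]
tcp_rot: [3.141, 0.001, 0.416]
contact_force: [-0.4, -0.3, 0.6]
opening: -0.003
grasp_force: 0.0
{'clock': 2.45, 'qpos': array([ 3.19322063e-01,  2.47412809e-01,  1.78179177e+00, -2.67610576e-04,
        1.11333393e+00,  1.47392150e+00]), 'qvel': array([-0.03003289, -0.01583189,  0.02336396, -0.00619466,  0.00333949,
       -0.01120683]), 'joint_efforts': array([  1.58228204, -51.18730903, -34.35566068,   0.19257909,
        -0.13277213,   0.21885085]), 'eef_pos': array([527.62059881, 175.94419387, 230.90249917]), 'tcp_rot': array([3.14144528e+00, 9.64640778e-04, 4.16315132e-01]), 'contact_force': array([-0.44261902, -0.33143648,  0.62689031]), 'wrist_torque': array([ 0.01969337, -0.00495474,  0.0095999 ]), 'grasp_force': 0.0, 'opening': -0.0032897302887470955}
```

```bash
python3 -m creep '[{"x":0,"y":0,"z":30,"rx":0,"ry":0,"rz":0,"hand":0},{"x":0,"y":0,"z":30,"rx":0,"ry":0,"rz":0,"hand":0},{"x":0,"y":0,"z":24,"rx":0,"ry":0,"rz":0,"hand":0},{"x":0,"y":0,"z":0,"rx":0,"ry":0,"rz":0,"hand":0},{"x":0,"y":0,"z":0,"rx":0,"ry":0,"rz":0,"hand":0}]'
python3 - <<'E'
from h import *
p=sense()["eef_pos"]; fs=[]
t=grab_frame("top")[:,:,::-1]; s=grab_frame("side")[:,:,::-1]
fs=[cv2.resize(t[190:290,195:295],(400,400),interpolation=cv2.INTER_CUBIC),cv2.resize(s[200:300,290:390],(400,400),interpolation=cv2.INTER_CUBIC)]
cv2.imwrite("pics/n2.png",np.hstack(fs)); print(proj("side",p),proj("top",p))
E
```

```text
clock: 3.08
eef_pos: [528.3, 174.9, 148.3]
tcp_rot: [3.141, -0.001, 0.414]
contact_force: [-0.8, 1.1, -0.9]
opening: 0.0
grasp_force: 0.0
[[338.72023848 251.55944601]] [[243.14985209 239.92076138]]
```

View pics/n2.png

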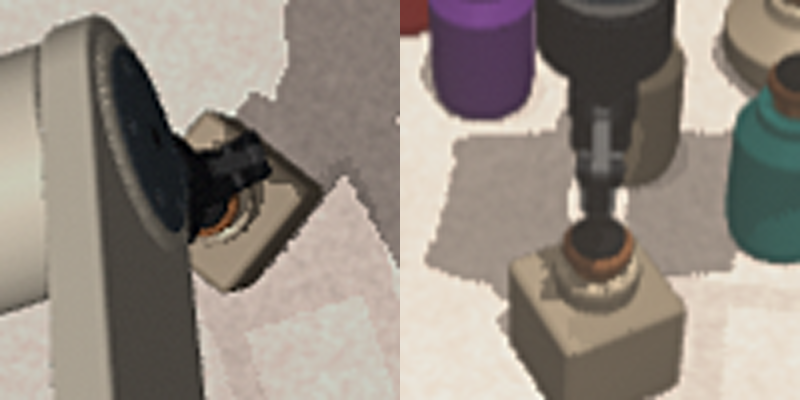

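The side crop shows the fingertip centred over the square jar's black button at about (339.5,255), so it is aligned. Next I press down slowly.

```bash
python3 -m creep '[{"x":0,"y":0,"z":7,"rx":0,"ry":0,"rz":0,"hand":0},{"x":0,"y":0,"z":6,"rx":0,"ry":0,"rz":0,"hand":0},{"x":0,"y":0,"z":3,"rx":0,"ry":0,"rz":0,"hand":0},{"x":0,"y":0,"z":3,"rx":0,"ry":0,"rz":0,"hand":0},{"x":0,"y":0,"z":3,"rx":0,"ry":0,"rz":0,"hand":0},{"x":0,"y":0,"z":3,"rx":0,"ry":0,"rz":0,"hand":0},{"x":0,"y":0,"z":2,"rx":0,"ry":0,"rz":0,"hand":0},{"x":0,"y":0,"z":2,"rx":0,"ry":0,"rz":0,"hand":0},{"x":0,"y":0,"z":0,"rx":0,"ry":0,"rz":0,"hand":0}]'
python3 -m creep '[{"x":0,"y":0,"z":1,"rx":0,"ry":0,"rz":0,"hand":0},{"x":0,"y":0,"z":1,"rx":0,"ry":0,"rz":0,"hand":0},{"x":0,"y":0,"z":0,"rx":0,"ry":0,"rz":0,"hand":0}]'
```

```text
clock: 4.3
eef_pos: [527.9, 175.7, 118.1]
tcp_rot: [-3.142, 0.0, 0.415]
contact_force: [-1.8, 1.1, 2.3]
opening: -0.001
grasp_force: 1.1
clock: 4.68
eef_pos: [528.0, 175.7, 116.4]
tcp_rot: [-3.142, -0.0, 0.415]
contact_force: [-2.0, 0.4, 5.3]
opening: -0.001
grasp_force: 2.2
```

```bash
python3 -m creep '[{"x":0,"y":0,"z":1,"rx":0,"ry":0,"rz":0,"hand":0},{"x":0,"y":0,"z":1,"rx":0,"ry":0,"rz":0,"hand":0},{"x":0,"y":0,"z":0,"rx":0,"ry":0,"rz":0,"hand":0}]'
```

```text
clock: 5.05
eef_pos: [528.0, 175.7, 114.6]
tcp_rot: [3.142, -0.0, 0.415]
contact_force: [-2.6, -1.4, 7.5]
opening: -0.003
grasp_force: 3.8
```

The force rose with depth to 7.5 N, well above the sliding fit, so the square stopper is home. I lift and move over the tall jar.

```bash
python3 -m creep '[{"x":0,"y":0,"z":-15,"rx":0,"ry":0,"rz":0,"hand":0},{"x":0,"y":0,"z":-40,"rx":0,"ry":0,"rz":0,"hand":0},{"x":0,"y":0,"z":-30,"rx":0,"ry":0,"rz":0,"hand":0},{"x":-3,"y":26,"z":0,"rx":0,"ry":0,"rz":0,"hand":0},{"x":-4,"y":40,"z":0,"rx":0,"ry":0,"rz":0,"hand":0},{"x":-4,"y":40,"z":0,"rx":0,"ry":0,"rz":0,"hand":0},{"x":-4,"y":40,"z":0,"rx":0,"ry":0,"rz":0,"hand":0},{"x":-3,"y":30,"z":0,"rx":0,"ry":0,"rz":0,"hand":0},{"x":-2,"y":20,"z":10,"rx":0,"ry":0,"rz":0,"hand":0},{"x":0,"y":0,"z":15,"rx":0,"ry":0,"rz":0,"hand":0},{"x":0,"y":0,"z":7,"rx":0,"ry":0,"rz":0,"hand":0},{"x":0,"y":0,"z":0,"rx":0,"ry":0,"rz":0,"hand":0}]'
python3 - <<'E'
from h import *
p=sense()["eef_pos"]; fs=[]
t=grab_frame("top")[:,:,::-1]; s=grab_frame("side")[:,:,::-1]
fs=[cv2.resize(t[160:260,230:380],(600,400),interpolation=cv2.INTER_CUBIC)[:,:400],cv2.resize(s[190:290,300:400],(400,400),interpolation=cv2.INTER_CUBIC)]
cv2.imwrite("pics/n3.png",np.hstack(fs)); print(proj("side",p),proj("top",p))
E
```

```text
clock: 6.55
eef_pos: [587.8, -10.8, 166.3]
tcp_rot: [-3.141, 0.002, 0.416]
contact_force: [0.0, -0.1, -0.3]
opening: -0.001
grasp_force: 0.0
[[347.24429581 195.31959308]] [[323.08080575 214.81042993]]
```

View pics/n3.png

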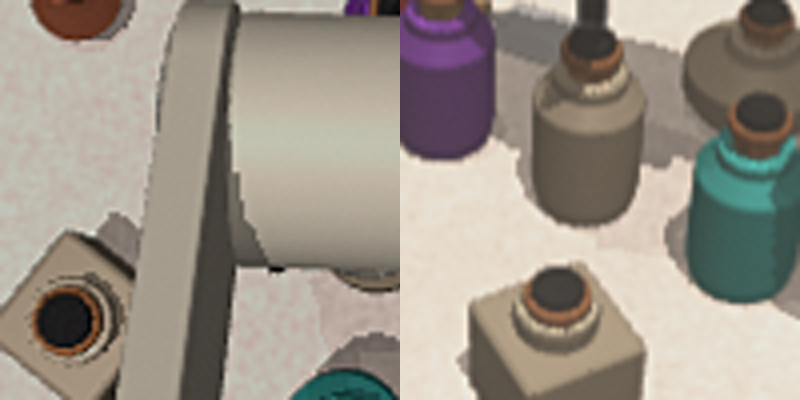

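The side crop shows the square stopper now sitting down on its mouth at about (340,262) with the jar unmoved. The fingertip is over the tall stoneware jar's button at about (348,198).

```bash
python3 -m creep '[{"x":0,"y":0,"z":6,"rx":0,"ry":0,"rz":0,"hand":0},{"x":0,"y":0,"z":5,"rx":0,"ry":0,"rz":0,"hand":0},{"x":0,"y":0,"z":3,"rx":0,"ry":0,"rz":0,"hand":0},{"x":0,"y":0,"z":3,"rx":0,"ry":0,"rz":0,"hand":0},{"x":0,"y":0,"z":3,"rx":0,"ry":0,"rz":0,"hand":0},{"x":0,"y":0,"z":3,"rx":0,"ry":0,"rz":0,"hand":0},{"x":0,"y":0,"z":3,"rx":0,"ry":0,"rz":0,"hand":0},{"x":0,"y":0,"z":1,"rx":0,"ry":0,"rz":0,"hand":0},{"x":0,"y":0,"z":0,"rx":0,"ry":0,"rz":0,"hand":0}]'
python3 -m creep '[{"x":0,"y":0,"z":1,"rx":0,"ry":0,"rz":0,"hand":0},{"x":0,"y":0,"z":1,"rx":0,"ry":0,"rz":0,"hand":0},{"x":0,"y":0,"z":0,"rx":0,"ry":0,"rz":0,"hand":0}]'
```

```text
clock: 7.78
eef_pos: [588.6, -11.8, 140.2]
tcp_rot: [-3.142, 0.0, 0.415]
contact_force: [-0.8, 0.9, 1.9]
opening: 0.0
grasp_force: 1.1
clock: 8.15
eef_pos: [588.7, -11.8, 138.4]
tcp_rot: [3.142, -0.0, 0.415]
contact_force: [-2.2, 0.6, 4.7]
opening: -0.001
grasp_force: 2.2
```

```bash
python3 -m creep '[{"x":0,"y":0,"z":1,"rx":0,"ry":0,"rz":0,"hand":0},{"x":0,"y":0,"z":1,"rx":0,"ry":0,"rz":0,"hand":0},{"x":0,"y":0,"z":0,"rx":0,"ry":0,"rz":0,"hand":0}]'
```

```text
clock: 8.52
eef_pos: [588.8, -11.8, 136.7]
tcp_rot: [3.141, -0.0, 0.415]
contact_force: [-2.9, 1.2, 6.9]
opening: 0.004
grasp_force: 3.8
```

It gave the same signature, so the tall stopper is home. Next is the low jar.

```bash
python3 -m creep '[{"x":0,"y":0,"z":-15,"rx":0,"ry":0,"rz":0,"hand":0},{"x":0,"y":0,"z":-35,"rx":0,"ry":0,"rz":0,"hand":0},{"x":-20,"y":15,"z":0,"rx":0,"ry":0,"rz":0,"hand":0},{"x":-30,"y":24,"z":0,"rx":0,"ry":0,"rz":0,"hand":0},{"x":-30,"y":24,"z":0,"rx":0,"ry":0,"rz":0,"hand":0},{"x":-30,"y":24,"z":0,"rx":0,"ry":0,"rz":0,"hand":0},{"x":-20,"y":16,"z":0,"rx":0,"ry":0,"rz":0,"hand":0},{"x":-5,"y":4,"z":10,"rx":0,"ry":0,"rz":0,"hand":0},{"x":0,"y":0,"z":30,"rx":0,"ry":0,"rz":0,"hand":0},{"x":0,"y":0,"z":22,"rx":0,"ry":0,"rz":0,"hand":0},{"x":0,"y":0,"z":10,"rx":0,"ry":0,"rz":0,"hand":0},{"x":0,"y":0,"z":0,"rx":0,"ry":0,"rz":0,"hand":0}]'
python3 - <<'E'
from h import *
s=grab_frame("side")[:,:,::-1]
cv2.imwrite("pics/n4.png",cv2.resize(s[150:290,310:450],(560,560),interpolation=cv2.INTER_CUBIC)); print(proj("side",sense()["eef_pos"]))
E
```

```text
clock: 10.02
eef_pos: [508.2, -163.6, 113.8]
tcp_rot: [-3.141, 0.001, 0.415]
contact_force: [0.4, 0.0, -0.1]
opening: -0.0
grasp_force: 0.0
[[391.06484376 187.59322147]]
```

View pics/n4.png

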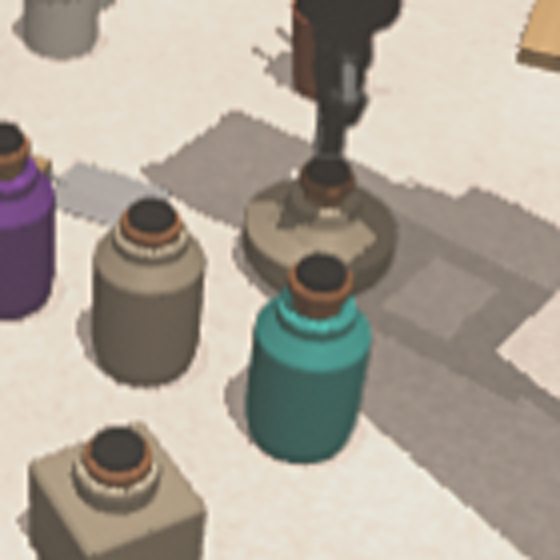

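The square and tall stoppers are both seated, at about (340,263) and (348,204). The fingertip is centred over the low jar's button at about (392,190). I press the last one.

```bash
python3 -m creep '[{"x":0,"y":0,"z":6,"rx":0,"ry":0,"rz":0,"hand":0},{"x":0,"y":0,"z":5,"rx":0,"ry":0,"rz":0,"hand":0},{"x":0,"y":0,"z":3,"rx":0,"ry":0,"rz":0,"hand":0},{"x":0,"y":0,"z":3,"rx":0,"ry":0,"rz":0,"hand":0},{"x":0,"y":0,"z":3,"rx":0,"ry":0,"rz":0,"hand":0},{"x":0,"y":0,"z":3,"rx":0,"ry":0,"rz":0,"hand":0},{"x":0,"y":0,"z":3,"rx":0,"ry":0,"rz":0,"hand":0},{"x":0,"y":0,"z":1,"rx":0,"ry":0,"rz":0,"hand":0},{"x":0,"y":0,"z":0,"rx":0,"ry":0,"rz":0,"hand":0}]'
python3 -m creep '[{"x":0,"y":0,"z":1,"rx":0,"ry":0,"rz":0,"hand":0},{"x":0,"y":0,"z":1,"rx":0,"ry":0,"rz":0,"hand":0},{"x":0,"y":0,"z":0,"rx":0,"ry":0,"rz":0,"hand":0}]'
```

```text
clock: 11.2
eef_pos: [508.3, -164.1, 87.3]
tcp_rot: [-3.142, 0.0, 0.415]
contact_force: [-1.8, 0.4, 3.1]
opening: -0.002
grasp_force: 1.4
clock: 11.58
eef_pos: [508.3, -164.1, 85.5]
tcp_rot: [3.141, -0.0, 0.415]
contact_force: [-1.8, 0.9, 6.5]
opening: -0.001
grasp_force: 3.0
```

```bash
python3 -m creep '[{"x":0,"y":0,"z":1,"rx":0,"ry":0,"rz":0,"hand":0},{"x":0,"y":0,"z":1,"rx":0,"ry":0,"rz":0,"hand":0},{"x":0,"y":0,"z":0,"rx":0,"ry":0,"rz":0,"hand":0}]'
python3 -m creep '[{"x":0,"y":0,"z":-15,"rx":0,"ry":0,"rz":0,"hand":0},{"x":0,"y":0,"z":-40,"rx":0,"ry":0,"rz":0,"hand":0},{"x":0,"y":0,"z":-40,"rx":0,"ry":0,"rz":0,"hand":0},{"x":0,"y":0,"z":-20,"rx":0,"ry":0,"rz":0,"hand":0},{"x":0,"y":0,"z":0,"rx":0,"ry":0,"rz":0,"hand":0},{"x":0,"y":0,"z":0,"rx":0,"ry":0,"rz":0,"hand":0}]'
python3 - <<'E'
from h import *
s=grab_frame("side")[:,:,::-1]
cv2.imwrite("pics/n5.png",cv2.resize(s[150:290,310:450],(560,560),interpolation=cv2.INTER_CUBIC))
E
```

```text
clock: 11.95
eef_pos: [508.3, -164.1, 83.7]
tcp_rot: [3.141, -0.0, 0.415]
contact_force: [-2.0, 1.2, 9.0]
opening: 0.0
grasp_force: 4.6
clock: 12.7
eef_pos: [507.7, -163.9, 197.6]
tcp_rot: [-3.141, 0.001, 0.415]
contact_force: [1.2, 0.2, 0.5]
opening: -0.001
grasp_force: 0.0
```

View pics/n5.png

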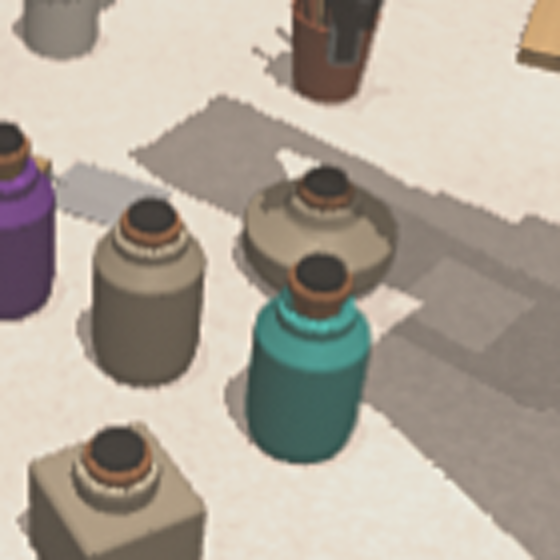

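All three stoppers are seated, at about (340,263), (348,204) and (391,196). The jars are where they were and the arm is clear.

```bash
python3 -c "
from rig import *
print(sign_off())"
```

```text
the job is handed in; nothing more can be done
None
```

I tapped all three stoppers home in order (square, tall, low) with at most about 9 N measured at the end of each press; the last picture shows them seated with the jars where they were, and the job is handed in, though sign-off gave no verdict.

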